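# Slide the blank home under the drill-jig bridge

### The arm

A 6-joint arm with a two-finger parallel gripper is mounted at the origin on the work surface. World frame = base frame: x ahead of the robot, y to its left, z up, the work surface at z = 0. Lengths are in m, angles in degrees, forces in N, time in s.
With the tool pointing down it reaches from about 0.4 to 0.825 m from the base axis. Payload 7 kg.
Tool frame: the origin (TCP) lies on the centre line of the jaws, within the pads' length; the fingertips stand 19 mm ahead of it and the grasp point (between the pads) is the TCP (r.tip_extent is the distance from the TCP to the fingertips, in m); z points along the fingers, y is the line along which they close (so a half turn about z gives the same grasp; the last joint's range is limited). The gripper opens to 88 mm and grips with 3 to 60 N. Pads are 19 mm wide; open, the fingers measure 130 mm over their backs; the gripper's body (78 mm by 193 mm) begins 47 mm behind the grasp point.
Start: joints at [16.507, 20.546, 0.682, 0, -70.136, -16.507], TCP at [0.675, -0, 0.246] pointing down, gripper open.
Joint ranges: [-176.03, 176.03], [-82.01, 121.73], [-58.28, 71.71], [-173.87, 95.51], [-174.79, -0.11], [-173.66, 173.66]. Speed limits (degrees/s): [136.94, 136.94, 172.46, 180, 180, 180].

### API

Orientations are given as [roll, pitch, yaw] about the fixed x, y, z axes, in that order (R = Rz(yaw) Ry(pitch) Rx(roll)).
In Python, from plant import r gives the robot as it stands. The module is installed in compiled form; this text tells all that it offers.
- The arm moves only by the tool jog_arm, never from a script. Its argument "deltas" is a list that holds one entry, the list of rows, each a list of 5 numbers: the opening, from -1 (shut) to 1 (fully open), then the shift along the world's x, y, z in cm, then the turn about the world's z in rad. In form: [[[claw, dx, dy, dz, turn], ...]]. A call has 1 to 8 rows; each row shifts and turns the commanded pose from where the row before left it; what a row does not reach is not made up. A row lasts 1/8 s, in which the tool goes at most 62.5 mm and 10.7 degrees, less where a joint would pass 70% of its speed; a pose out of reach is approached as far as the arm can. A call with a gripper value outside its range is refused whole. The fingers move at their own pace and stop on an object; "force" is the grip in N (left out, the last holds). Time passes only in rows, so rows that do not move let the fingers close. It gives the time, the measured TCP pose, the force, the opening and the grip force at its end, in the units of the state.
- r.get_state(): the state, without advancing time (a new reading comes with each control period).
- r.capture(name): name is "scene" or "side" or "wrist"; returns the picture (384x512x3 uint8, blue, green, red); there is no depth.
- r.camera_info(name): a dict with "fx", "fy", "cx", "cy" (pixels), "view" (4x4, takes a point from world to camera coordinates). Camera axes: x right, y up, looking along -z (the intrinsics and any distortion apply to the point x, -y, -z); pixel columns grow to the right and rows downward; lengths in m; the calibration is good to about 2 mm. A picture is of the moment at which its call begins: read the wrist's pose just before it. camera_info takes no time and is no camera call; for the wrist camera it gives the pose at the moment of the call.
- r.close_job(): hands the job in; it is judged then, once.
The state is a dict: "time_s": time; "joints": joint angles; "qd": joint speeds; "joint_torque": joint torques, N m; "tcp_pos": TCP position; "eef_rot": TCP orientation; "contact_force": force on the tool from outside, world axes, zero at the start; "moment": the same for the moment, N m; "gripper_width": finger opening in m; "gripper_force": force on a finger pad.
Only numpy, scipy, OpenCV 4.12 (cv2) and the standard library are available. Lean on these libraries where they do the work, as an engineer would, in place of code of your own. Each camera call takes 0.05 s, during which the arm holds its last target. There are 200 camera calls.

### The job

Load the drill jig: push the pale wooden blank with your fingertips so that it slides under the low yellow bridge until it sits fully home, its far end against the red end stop and its side flat along the aluminium fence. Only push it: do not lift it or tip it up, and leave everything else on the bench and on the jig where it stands. Finish with the hand clear.

Things in the scene. Friction and masses are not known exactly. Their poses are not given: they have to be found in the camera images.
- jig: Drill jig fixed to the bench. Origin: on the underside, level with the bench top; x points from the open loading end to the red end stop, y towards the fence, z up. Flat grey base plate 12 mm thick, x -170 to +140, y -130 to +130 mm. The jig's position and yaw vary; it does not move when pushed.
- jig_fence (a point): Foot of the aluminium fence's inner face on the base top (jig x -30, y +55, z +12 mm), axes as the jig's. The fence runs 135 mm along x to either side of it, is 20 mm thick and 16 mm high above the base.
- jig_stop (a point): Foot of the red end stop's near face on the base top (jig x +115, y +7, z +12 mm). The stop is 18 mm thick, 16 mm high, 135 mm wide.
- jig_bridge (a point): Centre of the bridge's underside (jig x +55, y +7, z +32 mm). Yellow steel bridge, 50 mm deep along x; underside 20 mm above the base (4 mm headroom over the blank), top 30 mm, its steel drill bush (30 mm across) 40 mm above the base. The passage is 117 mm wide, from the fence face to the free leg's inner face at jig y -62 mm; that leg is 16 mm thick.
- jig_home (a point): Where the blank's origin lies on the base top when it is fully home (jig x +50, y +7, z +12 mm); axes as the jig's. The blank's tail then still sticks out 45 mm in front of the bridge.
- blank: Loose pale wooden blank, 130 mm long (its x), 96 mm wide (its y, too wide to grip), 16 mm thick, 0.08 to 0.17 kg. Origin: centre of underside; its +x end goes in first. It starts flat on the jig's base in front of the bridge, clear of the fence, turned up to 0.3 rad from the jig. It slides with ordinary wood friction and stays where it is left.
- spare_bush: Bystander: steel drill bush, upright ring 28 mm across, 24 mm high, loose on the jig's base beyond the bridge on the side away from the fence. Origin: centre of underside.
- collar: Bystander: brass ring 28 mm across, 14 mm high, loose on the jig's base behind the fence. Origin: centre of underside.
- glue: Bystander: yellow glue bottle, 60 mm across, 170 mm high, right of the jig. Origin: centre of underside.
- pencil_pot: Bystander: green pot with pencils, 72 mm across, about 150 mm high, left of the jig. Origin: centre of underside.
- dark_blank: Bystander: dark wooden block 130 x 60 x 32 mm, left of the jig. Not the blank to load. Origin: centre of underside.
- mallet: Bystander: hammer lying on the bench right of the jig, 260 mm long, 26 mm high, steel head at its +x end. Origin: underside, middle of its length.
- tape: Bystander: red tape measure, 80 x 40 x 66 mm, right of the jig. Origin: centre of underside.
There are look-alikes about, which are no part of the job. What is meant by the blank is not purple, and is the smaller of those in its own colour.

How it is judged:
By the outcome, as a careful person would: the job done as asked, in the order asked, and still so for the second after the job is handed in, with the robot touching nothing.
It also fails if it takes over 51 s, if anything falls off the work surface, if the arm or the gripper's body presses on something with over 40 N, if the wrist force passes 120 N, or if a joint passes its speed limit or range.

## Working session

There is one attempt and no reset: what is moved stays moved. The work goes in short steps, Python scripts to look and compute and a tool call to move; the robot and the scene stay as the last step left them, time stands still between calls to the robot, and variables do not carry over. Pictures are saved under pics/ and viewed, at most 10 in all, crops included, and the job is handed in when it is done.

Besides the shell and the picture viewer there is one more tool, called after "Emit:" as name(argument=value, ...), one argument or row to a line, values as JSON. jog_arm: Moves the arm, as the interface text tells. Its arguments: {"type":"object","properties":{"deltas":{"type":"array"},"force":{"type":"number"}},"required":["deltas"]}

```bash
mkdir -p pics
cat > h.py <<'E'
import numpy as np,cv2
from plant import r
def px2w(name,u,v,z,ci=None):
    c=ci or r.camera_info(name); V=np.array(c["view"]); R=V[:3,:3]; t=V[:3,3]
    d=R.T@np.array([(u-c["cx"])/c["fx"],-(v-c["cy"])/c["fy"],-1.]); o=-R.T@t
    return o+d*(z-o[2])/d[2]
def w2px(name,p,ci=None):
    c=ci or r.camera_info(name); V=np.array(c["view"]); q=V[:3,:3]@np.array(p)+V[:3,3]
    return np.array([c["cx"]+c["fx"]*q[0]/-q[2], c["cy"]-c["fy"]*q[1]/-q[2]])
E
python3 - <<'E'
from h import *
for n in ["scene","side"]:
    im=r.capture(n); cv2.imwrite(f"pics/{n}0.png",cv2.resize(im,(800,600),interpolation=cv2.INTER_CUBIC)); cv2.imwrite(f"pics/raw_{n}0.png",im)
    print(r.camera_info(n))
print(r.get_state())
E
```

```text
{'fx': 391.81903724934523, 'fy': 391.81903724934523, 'cx': 248.39932158803202, 'cy': 194.86315831368356, 'view': array([[-0.62317185,  0.78199099, -0.01212157,  0.32568783],
       [-0.56677508, -0.44087702,  0.69598381,  0.23079873],
       [ 0.53890895,  0.44058772,  0.71795515, -1.42023208],
       [ 0.        ,  0.        ,  0.        ,  1.        ]])}
{'fx': 378.94841047300423, 'fy': 378.94841047300423, 'cx': 255.7406409083934, 'cy': 187.7449576137513, 'view': array([[ 0.91607966, -0.40088536,  0.00943344, -0.4692527 ],
       [ 0.23878423,  0.56425304,  0.79031677, -0.15729774],
       [-0.32214927, -0.72174056,  0.61262583, -0.85235403],
       [ 0.        ,  0.        ,  0.        ,  1.        ]])}
{'time_s': 0.1, 'joints': array([ 1.65055431e+01,  2.05859505e+01,  6.40073405e-01, -1.63569678e-02,
       -7.01354581e+01, -1.65052002e+01]), 'qd': array([ 0.11842754, -0.01486556,  0.13473374,  0.02044855,  0.07906655,
       -0.08082661]), 'joint_torque': array([-1.42273191e-03, -5.84165347e+01,  2.93752134e+01,  7.01551259e+00,
        1.01412315e-02, -6.66964229e-05]), 'tcp_pos': array([ 6.74604250e-01, -4.49069454e-05,  2.44744256e-01]), 'eef_rot': array([ 1.79917647e+02, -8.36550268e-03, -9.00052201e+01]), 'contact_force': array([-0.51523068, -0.15618486,  0.79218996]), 'moment': array([0.01084113, 0.02975178, 0.03835401]), 'gripper_force': 0.0, 'gripper_width': 0.08743309820493607}
```

View pics/scene0.png

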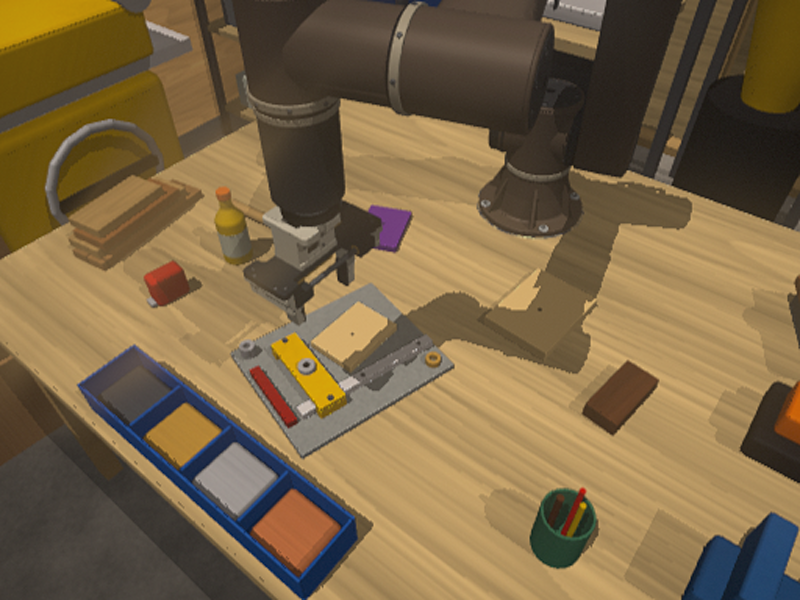

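View pics/side0.png

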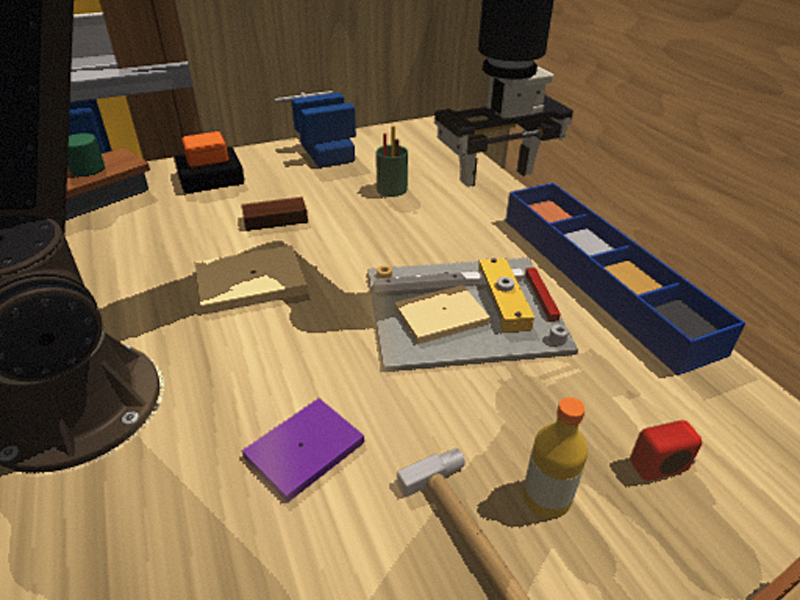

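The jig sits near the centre. In the side view the blank is at about (445,315), the bridge at (505,295), the red stop at (543,293) and the fence at the back. I'll enlarge both views.

Run:
```python
import cv2
a=cv2.imread("pics/raw_side0.png")[160:240,230:375]; cv2.imwrite("pics/c1.png",cv2.resize(a,None,fx=5.5,fy=5.5,interpolation=cv2.INTER_CUBIC))
a=cv2.imread("pics/raw_scene0.png")[178:294,145:295]; cv2.imwrite("pics/c2.png",cv2.resize(a,None,fx=5,fy=5,interpolation=cv2.INTER_CUBIC))
```

```text
(no output)
```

View pics/c1.png

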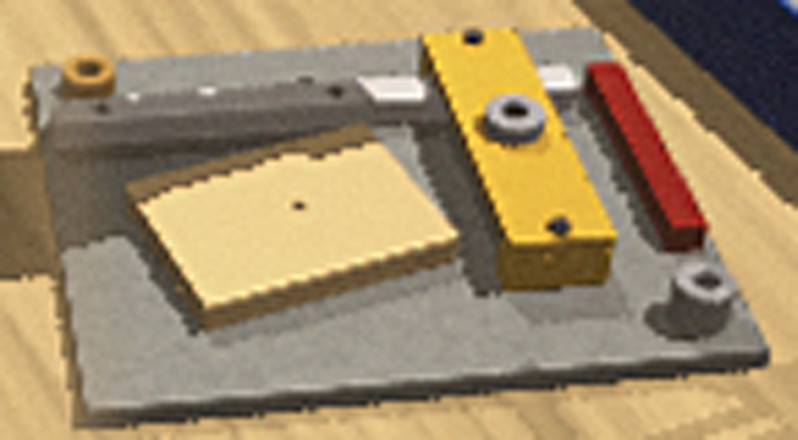

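View pics/c2.png

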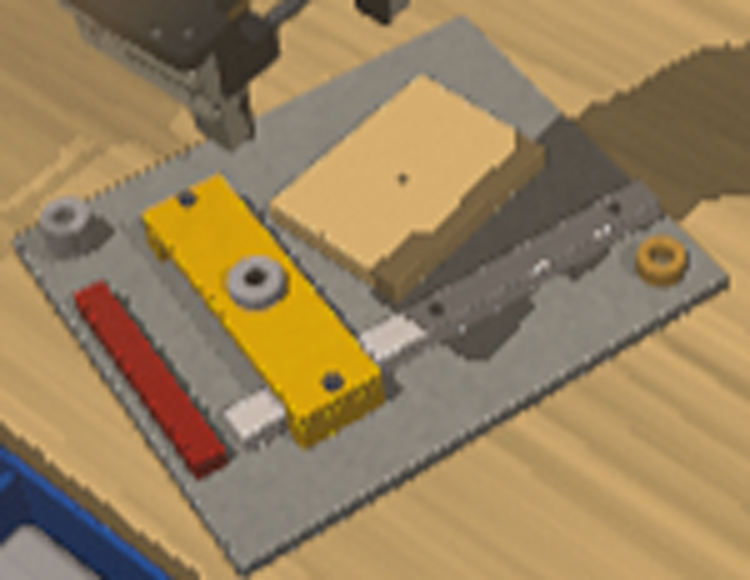

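Both crops show the base corners, the bridge top and the blank's top corners clearly, so I'll fit the jig and blank poses from both views.

```bash
cat > fit.py <<'E'
from h import *
from scipy.optimize import least_squares
C={n:r.camera_info(n) for n in("side","scene")}
S={"side":(5.5,230,160),"scene":(5,145,178)}
def T(p,l): c,s=np.cos(p[2]),np.sin(p[2]); return [p[0]+c*l[0]-s*l[1],p[1]+s*l[0]+c*l[1],l[2]]
def fit(obs,x0):
    def f(p): return np.concatenate([w2px(n,T(p,np.array(l)/1000),C[n])-((np.array(q)+.5)/S[n][0]-.5+S[n][1:]) for n,l,q in obs])
    s=least_squares(f,x0,loss="soft_l1"); print(s.x.round(4),f(s.x).reshape(-1,2).round(1).tolist()); return s.x
E
python3 - <<'E'
from fit import *
J=[("side",(-170,-130,12),(86,409)),("side",(140,-130,12),(768,350)),("side",(140,130,12),(608,32)),("side",(-170,130,12),(35,68)),
("scene",(-170,-130,12),(465,15)),("scene",(140,-130,12),(15,240)),("scene",(140,130,12),(243,568)),("scene",(-170,130,12),(728,280)),
("side",(80,-78,42),(615,240)),("side",(30,-78,42),(505,240)),("scene",(30,-78,42),(222,175)),("scene",(80,-78,42),(143,213))]
j=fit(J,[.6,0,0])
B=[("side",(-65,-48,28),(205,308)),("side",(65,-48,28),(458,238)),("side",(65,48,28),(370,128)),("side",(-65,48,28),(128,190)),
("scene",(-65,-48,28),(422,75)),("scene",(65,-48,28),(270,205)),("scene",(65,48,28),(375,270)),("scene",(-65,48,28),(545,148)),("side",(0,0,28),(299,205)),("scene",(0,0,28),(403,179))]
b=fit(B,[.55,0,.2])
c,s=np.cos(j[2]),np.sin(j[2]); d=b-j
print("blank in jig",c*d[0]+s*d[1],-s*d[0]+c*d[1],d[2])
for l in [(30,0),(115,0)]: print(T(j,np.array([*l,0])/1000))
E
```

```text
[ 0.6318 -0.038  -0.2842] [[-0.9, -0.1], [0.2, 0.0], [-2.1, -1.2], [-0.9, -0.9], [0.0, -0.1], [-0.8, -0.5], [-1.0, 0.5], [0.3, -0.1], [-0.1, -0.9], [0.5, 0.6], [-0.4, -0.4], [-0.5, -0.1]]
[ 0.5676 -0.0473 -0.0366] [[-0.1, -0.1], [0.8, 0.4], [0.0, -0.7], [-0.2, -1.5], [-0.5, -0.2], [-1.4, -0.9], [2.4, 3.4], [-0.5, 0.5], [-1.3, 1.0], [0.2, -0.8]]
blank in jig -0.05906197022720925 -0.026983250966152547 0.2475439598833612
[np.float64(0.6606269771115884), np.float64(-0.04638342165630702), np.float64(0.0)]
[np.float64(0.7422182103960662), np.float64(-0.07021345839815685), np.float64(0.0)]
```

Run:
```python
from h import *
j=np.array([.6318,-.038]);a=-.2842;R=np.array([[np.cos(a),-np.sin(a)],[np.sin(a),np.cos(a)]])
for n,u,v in [("side",550,505),("scene",237,258)]:
    p=px2w(n,u*.64,v*.64,0)[:2]; print("glue",p,R.T@(p-j))
for l in [(-59,-108),(-59,-50.5),(-140,7),(-25,7)]: print(l,j+R@(np.array(l)/1000))
```

```text
glue [ 0.53517176 -0.40960451] [ 0.01144193 -0.38379163]
glue [ 0.54118149 -0.39663277] [ 0.01357344 -0.36965517]
(-59, -108) [ 0.54488463 -0.12512473]
(-59, -50.5) [ 0.56100703 -0.06993127]
(-140, 7) [0.49937865 0.00797375]
(-25, 7) [ 0.60976557 -0.02427106]
```

Emit:
jog_arm(
  deltas=[
    [[0.36,-2.1,-2.0,-1,-0.05],[0.36,-2.1,-2.0,-1,-0.05],[0.36,-2.1,-2.0,-1,-0.05],[0.36,-2.1,-2.0,-1,-0.05],[0.36,-2.1,-2.0,-1,-0.05],[0.36,-2.4,-2.5,-1,-0.034],[0.36,0,0,0,0],[0.36,0,0,0,0]],
  ],
)

```text
time_s: 1.1
tcp_pos: [0.5463, -0.125, 0.1857]
eef_rot: [-180.0, 0.0, -106.3]
contact_force: [0.0, -0.1, -0.2]
gripper_width: 0.0595
gripper_force: 0.0
```

Emit:
jog_arm(
  deltas=[
    [[0.36,-0.15,0,-4,0],[0.36,0,0,-4,0],[0.36,0,0,-4,0],[0.36,0,0,-2,0],[0.36,0,0,-1,0],[0.36,0,0,0,0]],
  ],
)

```text
time_s: 1.85
tcp_pos: [0.5448, -0.1247, 0.0353]
eef_rot: [180.0, -0.0, -106.2]
contact_force: [-0.4, -0.5, 0.4]
gripper_width: 0.0595
gripper_force: 0.0
```

Run:
```python
from h import *
im=r.capture("side");cv2.imwrite("pics/raw_s1.png",im);cv2.imwrite("pics/s1.png",cv2.resize(im[100:250,200:400],(800,600),interpolation=cv2.INTER_CUBIC))
```

```text
(no output)
```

View pics/s1.png

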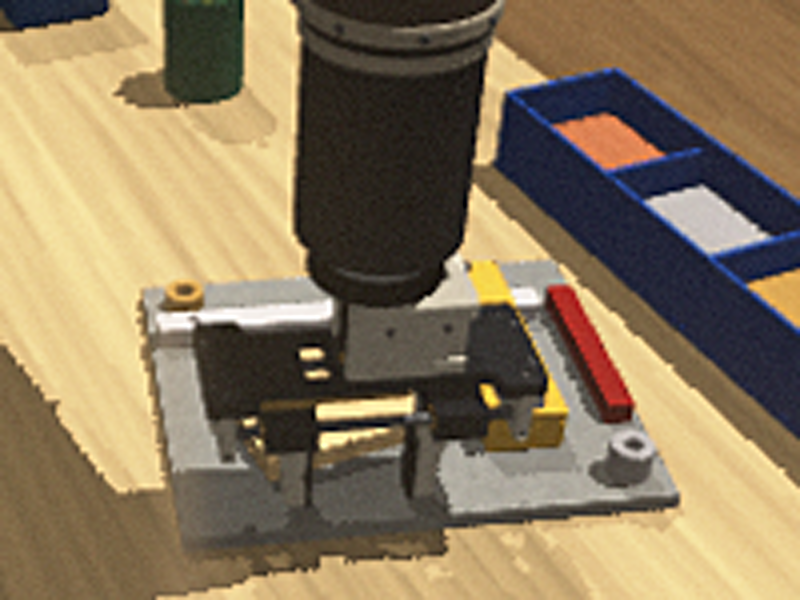

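The fingertips stand beside the blank, just above the base at about (295,500) and (425,490). Next I push it towards the fence.

Emit:
jog_arm(
  deltas=[
    [[0.36,0.22,0.77,0,0],[0.36,0.22,0.77,0,0],[0.36,0.22,0.77,0,0],[0.36,0.22,0.77,0,0],[0.36,0.22,0.77,0,0],[0.36,0.22,0.77,0,0],[0.36,0.14,0.48,0,0],[0.36,0,0,0,0]],
  ],
)

```text
time_s: 2.9
tcp_pos: [0.5594, -0.0736, 0.0356]
eef_rot: [-180.0, 0.0, -106.2]
contact_force: [0.3, -0.1, 0.1]
gripper_width: 0.0597
gripper_force: 0.0
```

Emit:
jog_arm(
  deltas=[
    [[0.36,0.05,0.15,0,0],[0.36,0,0,0,0]],
  ],
)

```text
time_s: 3.15
tcp_pos: [0.5596, -0.0726, 0.0356]
eef_rot: [-180.0, 0.0, -106.3]
contact_force: [0.1, -0.1, -0.6]
gripper_width: 0.0595
gripper_force: 0.0
```

Contact with the fence is expected about 3 mm further on, so I go on in small steps and watch the force.

Emit:
jog_arm(
  deltas=[
    [[0.36,0.05,0.15,0,0],[0.36,0,0,0,0]],
  ],
)

```text
time_s: 3.4
tcp_pos: [0.5599, -0.0718, 0.0356]
eef_rot: [180.0, -0.1, -106.3]
contact_force: [0.9, -5.3, 0.3]
gripper_width: 0.0594
gripper_force: 2.4
```

Emit:
jog_arm(
  deltas=[
    [[0.36,0.05,0.15,0,0],[0.36,0,0,0,0]],
  ],
)

```text
time_s: 3.65
tcp_pos: [0.5599, -0.0716, 0.0356]
eef_rot: [179.9, -0.2, -106.3]
contact_force: [0.6, -12.7, 0.0]
gripper_width: 0.0595
gripper_force: 6.3
```

Emit:
jog_arm(
  deltas=[
    [[0.36,0.03,0.1,0,0],[0.36,0,0,0,0]],
  ],
)

```text
time_s: 3.9
tcp_pos: [0.56, -0.0715, 0.0356]
eef_rot: [179.9, -0.2, -106.3]
contact_force: [-0.1, -19.5, 0.6]
gripper_width: 0.0598
gripper_force: 8.8
```

Both fingers are pressing and the force is rising stiffly, so the blank is flat on the fence. I back off, raise the hand and swing behind the tail.

Emit:
jog_arm(
  deltas=[
    [[0.36,-0.28,-0.96,0,0],[0.36,-0.56,-1.92,0,0],[0.36,0,0,3,0],[-0.09,0,0,4,0],[-0.09,-0.8,1.1,0,0.157],[-0.09,-0.8,1.1,0,0.157],[-0.09,-0.8,1.1,0,0.157],[-0.09,-0.8,1.1,0,0.157]],
  ],
)

```text
time_s: 4.9
tcp_pos: [0.5199, -0.0536, 0.1056]
eef_rot: [-180.0, 0.0, -70.0]
contact_force: [-0.1, 0.3, 0.4]
gripper_width: 0.0399
gripper_force: 0.0
```

Emit:
jog_arm(
  deltas=[
    [[-0.09,-0.8,1.1,0,0.157],[-0.09,-0.8,1.1,0,0.157],[-0.09,-0.8,1.1,0,0.157],[-0.09,-0.8,1.1,0,0.157],[-0.09,-0.8,1.1,0,0.157],[-0.09,-0.6,1.1,0,0.158],[-0.09,0,0,0,0],[-0.09,0,0,0,0]],
  ],
)

```text
time_s: 5.9
tcp_pos: [0.4746, 0.0123, 0.1056]
eef_rot: [-180.0, -0.0, -16.4]
contact_force: [-0.2, 0.2, -0.3]
gripper_width: 0.0399
gripper_force: 0.0
```

Run:
```python
from h import *
im=r.capture("side");cv2.imwrite("pics/s2.png",cv2.resize(im[140:260,215:375],(800,600),interpolation=cv2.INTER_CUBIC))
```

```text
(no output)
```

View pics/s2.png

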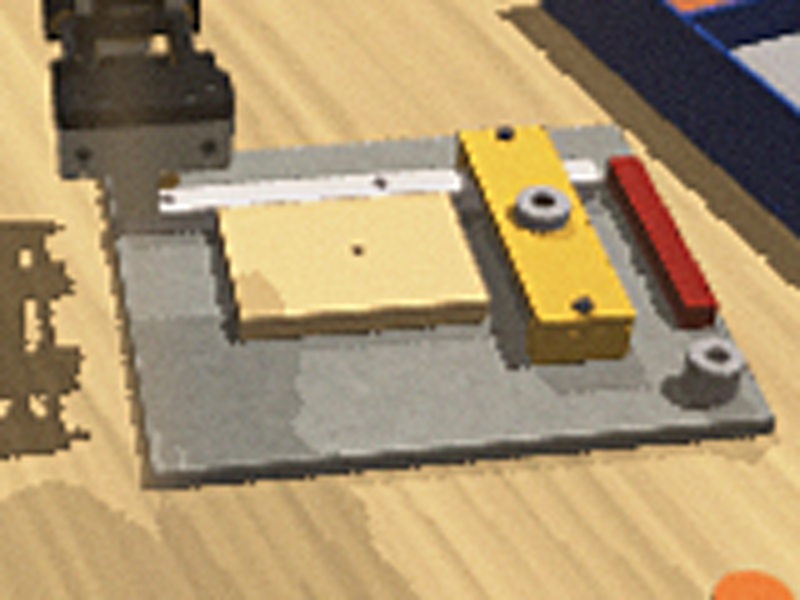

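The blank now lies flat along the fence, with its tail corner at about (238,322) and its hole at (358,250). The hand is up behind it.

Run:
```python
from h import *
j=np.array([.6318,-.038]);a=-.2842;R=np.array([[np.cos(a),-np.sin(a)],[np.sin(a),np.cos(a)]])
for u,v in [(358,250),(240,322),(218,209),(450,195),(487,301)]:
    print(R.T@(px2w("side",u/5+215-.4,v/5+140-.4,.028)[:2]-j)*1000)
print(R.T@(r.get_state()["tcp_pos"][:2]-j)*1000)
```

```text
[-43.25320052   6.351035  ]
[-114.30110274  -45.15185573]
[-112.66146192   51.18129761]
[16.99630461 49.16140513]
[ 14.86197095 -43.4590508 ]
[-164.94931465    4.16572675]
```

Emit:
jog_arm(
  deltas=[
    [[-0.09,0,-0.2,-3,0],[-0.09,0,0,-3,0],[-0.09,0,0,-1,0],[-0.09,0,0,0,0]],
  ],
)

```text
time_s: 6.45
tcp_pos: [0.4744, 0.0103, 0.0353]
eef_rot: [179.9, 0.1, -16.3]
contact_force: [0.0, -0.4, 0.7]
gripper_width: 0.04
gripper_force: 0.0
```

Emit:
jog_arm(
  deltas=[
    [[-0.09,0.96,-0.28,0,0],[-0.09,0.96,-0.28,0,0],[-0.09,0.96,-0.28,0,0],[-0.09,0.77,-0.215,0,0],[-0.09,0.77,-0.215,0,0],[-0.09,0.77,-0.215,0,0],[-0.09,0.77,-0.215,0,0],[-0.09,0,0,0,0]],
  ],
)

```text
time_s: 7.45
tcp_pos: [0.5348, -0.0064, 0.0355]
eef_rot: [-180.0, -0.0, -16.3]
contact_force: [-0.6, 0.6, 0.5]
gripper_width: 0.0396
gripper_force: 0.0
```

Emit:
jog_arm(
  deltas=[
    [[-0.09,0.77,-0.215,0,0],[-0.09,0.77,-0.215,0,0],[-0.09,0.77,-0.215,0,0],[-0.09,0.77,-0.215,0,0],[-0.09,0,0,0,0]],
  ],
)

```text
time_s: 8.07
tcp_pos: [0.5658, -0.015, 0.0355]
eef_rot: [-180.0, -0.0, -16.3]
contact_force: [-0.1, -0.5, -0.1]
gripper_width: 0.04
gripper_force: 0.0
```

Emit:
jog_arm(
  deltas=[
    [[-0.09,0.77,-0.215,0,0],[-0.09,0.77,-0.215,0,0],[-0.09,0.77,-0.215,0,0],[-0.09,0.77,-0.215,0,0],[-0.09,0,0,0,0]],
  ],
)

```text
time_s: 8.7
tcp_pos: [0.5966, -0.0236, 0.0355]
eef_rot: [-180.0, -0.0, -16.3]
contact_force: [-0.4, -0.1, -0.6]
gripper_width: 0.0397
gripper_force: 0.0
```

Emit:
jog_arm(
  deltas=[
    [[-0.09,0.29,-0.083,0,0],[-0.09,0.29,-0.083,0,0],[-0.09,0.29,-0.083,0,0],[-0.09,0,0,0,0]],
  ],
)

```text
time_s: 9.2
tcp_pos: [0.6048, -0.026, 0.0356]
eef_rot: [-180.0, -0.0, -16.3]
contact_force: [-0.2, 0.3, 0.5]
gripper_width: 0.0397
gripper_force: 0.0
```

Emit:
jog_arm(
  deltas=[
    [[-0.09,0.19,-0.055,0,0],[-0.09,0,0,0,0]],
  ],
)

```text
time_s: 9.45
tcp_pos: [0.6065, -0.0266, 0.0356]
eef_rot: [-180.0, -0.0, -16.3]
contact_force: [-1.5, 0.1, 0.1]
gripper_width: 0.0397
gripper_force: 0.0
```

Emit:
jog_arm(
  deltas=[
    [[-0.09,0.14,-0.04,0,0],[-0.09,0,0,0,0]],
  ],
)

```text
time_s: 9.7
tcp_pos: [0.6077, -0.027, 0.0356]
eef_rot: [180.0, -0.0, -16.3]
contact_force: [-0.4, 0.2, -0.3]
gripper_width: 0.0398
gripper_force: 0.1
```

Emit:
jog_arm(
  deltas=[
    [[-0.09,0.14,-0.04,0,0],[-0.09,0,0,0,0]],
  ],
)

```text
time_s: 9.95
tcp_pos: [0.6085, -0.0274, 0.0354]
eef_rot: [180.0, 0.1, -16.3]
contact_force: [-4.1, 0.8, 2.0]
gripper_width: 0.0399
gripper_force: 1.8
```

Emit:
jog_arm(
  deltas=[
    [[-0.09,0.14,-0.04,0,0],[-0.09,0,0,0,0]],
  ],
)

```text
time_s: 10.2
tcp_pos: [0.6086, -0.0277, 0.0353]
eef_rot: [179.9, 0.2, -16.3]
contact_force: [-8.6, 3.4, 6.1]
gripper_width: 0.0396
gripper_force: 4.4
```

Emit:
jog_arm(
  deltas=[
    [[-0.09,0.14,-0.04,0,0],[-0.09,0,0,0,0]],
  ],
)

```text
time_s: 10.45
tcp_pos: [0.6087, -0.0279, 0.0352]
eef_rot: [179.9, 0.3, -16.3]
contact_force: [-12.3, 5.7, 9.7]
gripper_width: 0.0399
gripper_force: 7.0
```

The push stops at jig x ≈ -25 mm, where home was expected. I back off, lift clear and look.

Emit:
jog_arm(
  deltas=[
    [[-0.09,-0.96,0.28,0,0],[-0.09,-2.9,0.84,0,0],[-0.09,-2.9,0.84,0,0],[-0.09,-2.0,0.6,3,0],[-0.09,-2.0,0.6,4,0],[-0.09,-1.0,0.5,4,0],[-0.09,0,0,0,0]],
  ],
)

```text
time_s: 11.32
tcp_pos: [0.4961, 0.0094, 0.1491]
eef_rot: [-179.7, -0.4, -16.2]
contact_force: [0.3, 0.3, 0.0]
gripper_width: 0.0398
gripper_force: 0.0
```

Run:
```python
from h import *
a=r.capture("side")[160:235,235:365];b=r.capture("scene")[195:275,145:270]
f=lambda x:cv2.resize(x,None,fx=6,fy=6,interpolation=cv2.INTER_CUBIC)
cv2.imwrite("pics/a3.png",f(a));cv2.imwrite("pics/b3.png",f(b))
```

```text
(no output)
```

View pics/a3.png

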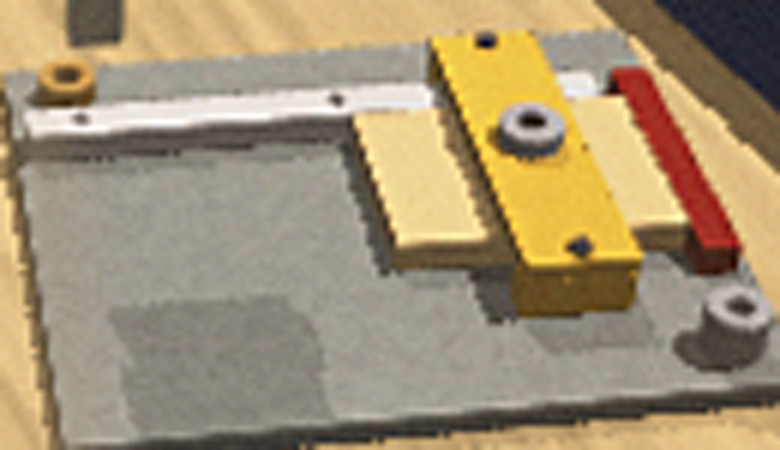

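View pics/b3.png

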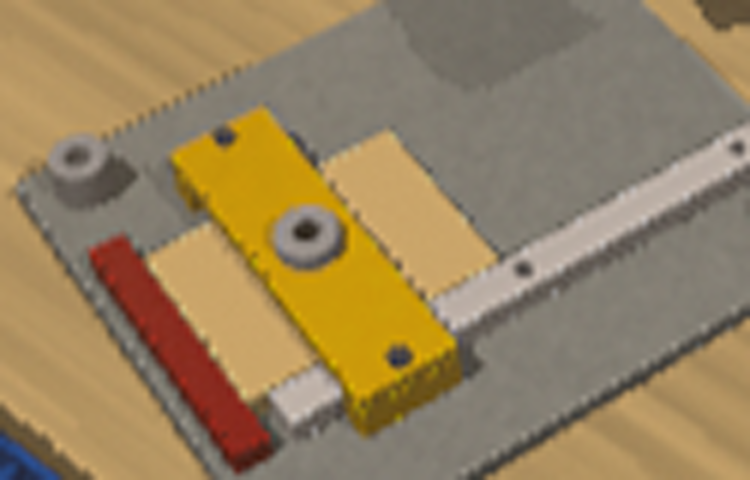

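The blank sits under the bridge, apparently home, but there may be a gap of about 1 px at the stop in the scene view, near (150,260). I'll check from above with the wrist camera.

Emit:
jog_arm(
  deltas=[
    [[-0.09,0,0,4,0],[-0.09,2.5,-0.8,3,0],[-0.09,2.5,-0.8,3,0],[-0.09,2.5,-0.8,0,0],[-0.09,2.5,-0.8,0,0],[-0.09,2.5,-0.8,0,0],[-0.09,2.5,-0.8,0,0],[-0.09,0,0,0,0]],
  ],
)

```text
time_s: 12.42
tcp_pos: [0.6452, -0.0404, 0.2426]
eef_rot: [179.9, 0.2, -16.3]
contact_force: [-0.3, -0.3, -0.4]
gripper_width: 0.0398
gripper_force: 0.0
```

Run:
```python
from h import *
c=r.camera_info("wrist"); im=r.capture("wrist"); cv2.imwrite("pics/w_raw.png",im)
j=np.array([.6318,-.038]);a=-.2842;R=np.array([[np.cos(a),-np.sin(a)],[np.sin(a),np.cos(a)]])
for l in [(115,-41,28),(115,55,28),(-15,-41,28),(-15,55,28)]:
    print(l,w2px("wrist",[*(j+R@np.array(l[:2])/1000),l[2]/1000],c))
cv2.imwrite("pics/w4.png",cv2.resize(im,(800,600),interpolation=cv2.INTER_CUBIC))
```

```text
(115, -41, 28) [295.07587873  79.29891003]
(115, 55, 28) [211.48062214  79.46060432]
(-15, -41, 28) [291.43374265 187.66042674]
(-15, 55, 28) [216.461903   187.81434805]
```

View pics/w4.png

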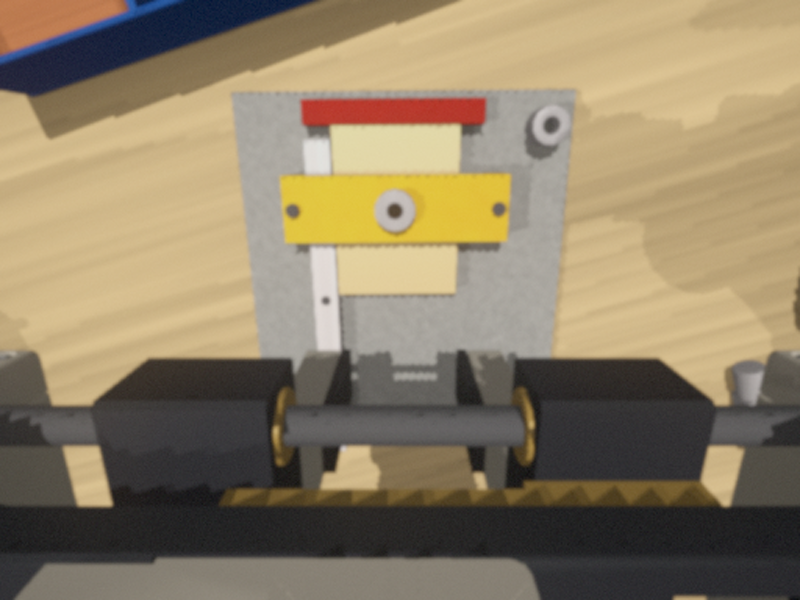

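The wrist view shows the blank flush with the red stop at about (395,124) and along the fence at about (338,270). One enlarged crop should confirm it.

Run:
```python
import cv2
im=cv2.imread("pics/w_raw.png")
a=cv2.resize(im[62:97,190:312],None,fx=6.5,fy=8,interpolation=cv2.INTER_NEAREST)
b=cv2.resize(im[154:192,190:312],None,fx=6.5,fy=8,interpolation=cv2.INTER_NEAREST)
cv2.imwrite("pics/w5.png",cv2.vconcat([a,b]))
```

```text
(no output)
```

View pics/w5.png

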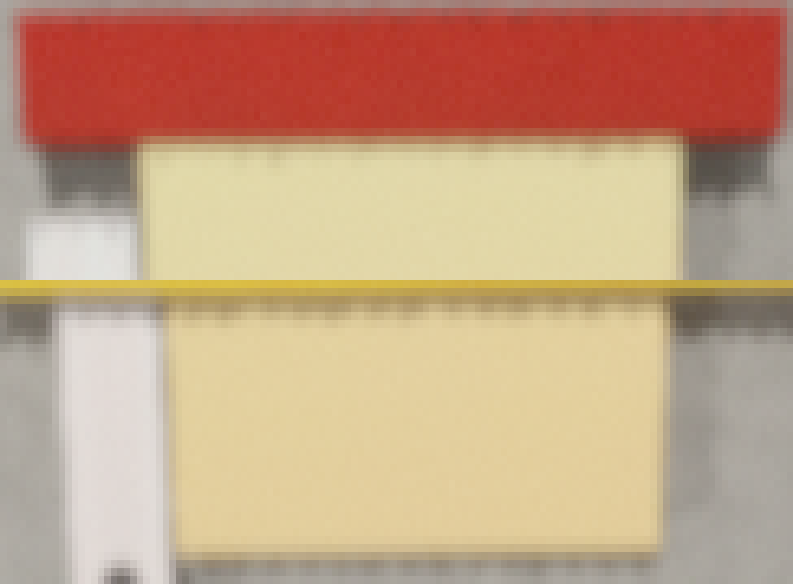

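It is flush at the stop across its full width. At the fence there could be a sub-pixel gap, so I'll give a gentle closed-finger nudge on the exposed tail side to seat it.

Emit:
jog_arm(
  deltas=[
    [[-1,-1.0,-2.7,0,0],[-1,-1.0,-2.7,0,0],[-1,-0.95,-2.75,0,0],[-1,0,0,0,0],[-1,0,0,-5,0],[-1,0,0,-4,0],[-1,0,0,-3,0],[-1,0,0,0,0]],
  ],
)

```text
time_s: 13.48
tcp_pos: [0.6129, -0.1204, 0.1229]
eef_rot: [179.9, 0.3, -16.2]
contact_force: [0.2, -0.4, 0.1]
gripper_width: 0.0003
gripper_force: 0.0
```

Emit:
jog_arm(
  deltas=[
    [[-1,0,0,-4,0],[-1,0,0,-3,0],[-1,0,0,-1.7,0],[-1,0,0,0,0]],
  ],
)

```text
time_s: 13.98
tcp_pos: [0.6148, -0.1209, 0.0385]
eef_rot: [180.0, 0.0, -16.2]
contact_force: [0.6, -0.5, 1.4]
gripper_width: 0.0003
gripper_force: 0.0
```

Emit:
jog_arm(
  deltas=[
    [[-1,0.15,0.5,-0.2,0],[-1,0.15,0.5,0,0],[-1,0.15,0.5,0,0],[-1,0.07,0.25,0,0],[-1,0,0,0,0]],
  ],
)

```text
time_s: 14.6
tcp_pos: [0.6201, -0.1033, 0.0367]
eef_rot: [-180.0, -0.0, -16.2]
contact_force: [-0.6, -0.0, 0.7]
gripper_width: 0.0004
gripper_force: 0.0
```

Emit:
jog_arm(
  deltas=[
    [[-1,0.05,0.15,0,0],[-1,0,0,0,0]],
  ],
)

```text
time_s: 14.85
tcp_pos: [0.6205, -0.1021, 0.0365]
eef_rot: [180.0, 0.0, -16.3]
contact_force: [-0.1, -0.4, 0.2]
gripper_width: 0.0006
gripper_force: 0.0
```

Emit:
jog_arm(
  deltas=[
    [[-1,0.05,0.15,0,0],[-1,0,0,0,0]],
  ],
)

```text
time_s: 15.1
tcp_pos: [0.621, -0.1005, 0.0365]
eef_rot: [180.0, 0.0, -16.3]
contact_force: [0.3, -0.4, 0.2]
gripper_width: 0.0003
gripper_force: 0.0
```

Emit:
jog_arm(
  deltas=[
    [[-1,0.05,0.15,0,0],[-1,0,0,0,0]],
  ],
)

```text
time_s: 15.35
tcp_pos: [0.6215, -0.099, 0.0365]
eef_rot: [180.0, 0.0, -16.3]
contact_force: [0.1, -0.1, 0.3]
gripper_width: 0.0003
gripper_force: 0.0
```

Emit:
jog_arm(
  deltas=[
    [[-1,0.04,0.12,0,0],[-1,0,0,0,0]],
  ],
)

```text
time_s: 15.6
tcp_pos: [0.6219, -0.0978, 0.0366]
eef_rot: [-180.0, -0.0, -16.3]
contact_force: [-0.4, 0.6, 0.5]
gripper_width: 0.0004
gripper_force: 0.0
```

Emit:
jog_arm(
  deltas=[
    [[-1,0.04,0.12,0,0],[-1,0,0,0,0]],
  ],
)

```text
time_s: 15.85
tcp_pos: [0.6223, -0.0966, 0.0366]
eef_rot: [-180.0, -0.0, -16.3]
contact_force: [-0.5, 0.3, -0.2]
gripper_width: 0.0006
gripper_force: 0.0
```

No contact yet, so the fingers are probably thinner at the tip. I carry on in small steps.

Emit:
jog_arm(
  deltas=[
    [[-1,0.04,0.12,0,0],[-1,0.04,0.12,0,0],[-1,0,0,0,0]],
  ],
)

```text
time_s: 16.23
tcp_pos: [0.6227, -0.0946, 0.0365]
eef_rot: [180.0, 0.0, -16.3]
contact_force: [-1.8, -4.2, 1.1]
gripper_width: 0.0004
gripper_force: 1.7
```

Emit:
jog_arm(
  deltas=[
    [[-1,0.04,0.12,0,0],[-1,0.04,0.12,0,0],[-1,0,0,0,0]],
  ],
)

```text
time_s: 16.6
tcp_pos: [0.6227, -0.0943, 0.0365]
eef_rot: [179.8, 0.1, -16.3]
contact_force: [-2.2, -13.9, 1.3]
gripper_width: -0.0001
gripper_force: 7.2
```

Emit:
jog_arm(
  deltas=[
    [[-1,0.04,0.12,0,0],[-1,0,0,0,0]],
  ],
)

```text
time_s: 16.85
tcp_pos: [0.6226, -0.0942, 0.0365]
eef_rot: [179.8, 0.1, -16.3]
contact_force: [-1.5, -19.5, 2.2]
gripper_width: 0.0004
gripper_force: 9.8
```

The contact is stiff, so the side is seated. I withdraw and give one light final push on the tail, so the stop contact holds too.

Emit:
jog_arm(
  deltas=[
    [[-1,-0.28,-0.96,0,0],[-1,-0.56,-1.92,0,0],[-1,0,0,4,0],[-1,0,0,5,0],[-0.09,-1.3,3.5,0,0],[-0.09,-1.3,3.5,0,0],[-0.09,-1.4,3.5,0,0],[-0.09,0,0,0,0]],
  ],
)

```text
time_s: 17.85
tcp_pos: [0.5753, -0.0129, 0.127]
eef_rot: [-179.9, -0.0, -16.1]
contact_force: [0.1, -0.4, 0.8]
gripper_width: 0.0353
gripper_force: 0.0
```

Emit:
jog_arm(
  deltas=[
    [[-0.09,0,0,0,0],[-0.09,0,0,-4,0],[-0.09,0,0,-3,0],[-0.09,0,0,-2,0],[-0.09,0,0,0,0]],
  ],
)

```text
time_s: 18.48
tcp_pos: [0.575, -0.0158, 0.0349]
eef_rot: [179.9, 0.2, -16.3]
contact_force: [0.5, -0.1, 0.3]
gripper_width: 0.0398
gripper_force: 0.0
```

Emit:
jog_arm(
  deltas=[
    [[-0.09,0.96,-0.28,0,0],[-0.09,0.96,-0.28,0,0],[-0.09,0.77,-0.22,0,0],[-0.09,0.38,-0.11,0,0],[-0.09,0,0,0,0]],
  ],
)

```text
time_s: 19.1
tcp_pos: [0.6068, -0.0234, 0.0366]
eef_rot: [-180.0, -0.0, -16.3]
contact_force: [-0.6, -0.0, 0.6]
gripper_width: 0.0398
gripper_force: 0.0
```

Emit:
jog_arm(
  deltas=[
    [[-0.09,0.19,-0.053,0,0],[-0.09,0.19,-0.053,0,0],[-0.09,0,0,0,0]],
  ],
)

```text
time_s: 19.48
tcp_pos: [0.6095, -0.0244, 0.0364]
eef_rot: [180.0, 0.1, -16.3]
contact_force: [-4.8, 1.2, 2.4]
gripper_width: 0.0401
gripper_force: 2.3
```

Emit:
jog_arm(
  deltas=[
    [[-0.09,0.1,-0.025,0,0],[-0.09,0,0,0,0]],
  ],
)

```text
time_s: 19.73
tcp_pos: [0.6096, -0.0245, 0.0364]
eef_rot: [179.9, 0.2, -16.3]
contact_force: [-7.6, 3.2, 5.8]
gripper_width: 0.0399
gripper_force: 4.3
```

The blank is seated on the stop at the same place as before. I retreat, lift and run a numeric check from the wrist view.

Emit:
jog_arm(
  deltas=[
    [[-0.09,-0.96,0.28,0,0],[-0.09,-2.9,0.84,0,0],[-0.09,-1,0.3,3,0],[-0.09,0,0,5,0],[-0.09,0,0,5,0],[-0.09,2.8,-0.8,4,0],[-0.09,2.8,-0.8,3.6,0],[-0.09,2.8,-1.5,0,0]],
  ],
)

```text
time_s: 20.72
tcp_pos: [0.6495, -0.0413, 0.247]
eef_rot: [-179.8, -0.4, -16.2]
contact_force: [0.4, 0.6, 0.0]
gripper_width: 0.04
gripper_force: 0.0
```

Emit:
jog_arm(
  deltas=[
    [[-0.09,0,0,0,0],[-0.09,0,0,0,0],[-0.09,0,0,0,0]],
  ],
)

```text
time_s: 21.1
tcp_pos: [0.6462, -0.0412, 0.2424]
eef_rot: [180.0, 0.0, -16.2]
contact_force: [0.1, -0.9, -0.1]
gripper_width: 0.0398
gripper_force: 0.0
```

Run:
```python
from h import *
im0=cv2.imread("pics/w_raw.png"); im=r.capture("wrist"); s=r.get_state(); print(s["tcp_pos"],s["eef_rot"])
cv2.imwrite("pics/w6.png",im)
# register jig (red/yellow move together) and compare edge positions by colour masks
def ext(im):
    h=cv2.cvtColor(im,cv2.COLOR_BGR2HSV)[40:200,170:330]
    H,S,V=[h[...,i].astype(int) for i in range(3)]
    pale=(H>12)&(H<35)&(S>40)&(S<130)&(V>150); red=((H<6)|(H>174))&(S>140)
    white=(S<25)&(V>195)
    out={}
    for n,m in(("pale",pale),("red",red),("white",white)):
        k=cv2.morphologyEx(m.astype(np.uint8),cv2.MORPH_OPEN,np.ones((3,3)))
        c=np.where(k.sum(1)>5)[0]+40
        out[n]=[(int(y),*(np.where(k[y-40])[0][[0,-1]]+170).tolist()) for y in c[::6]]+[(int(c[0]),int(c[-1]))]
    return out
for i in(im0,im): print(ext(i))
```

```text
[ 0.6462573  -0.04113779  0.24263049] [-1.79999202e+02 -5.55590383e-03 -1.62312736e+01]
{'pale': [(40, 174, 329), (46, 170, 329), (52, 170, 329), (58, 170, 301), (84, 211, 294), (90, 212, 295), (96, 212, 294), (102, 212, 294), (108, 212, 294), (158, 215, 292), (164, 215, 292), (170, 216, 292), (176, 216, 292), (182, 216, 292), (188, 217, 290), (40, 189)], 'red': [(63, 285, 309), (69, 194, 309), (75, 194, 309), (63, 79)], 'white': [(89, 196, 205), (95, 194, 210), (101, 194, 211), (107, 195, 211), (125, 245, 259), (159, 199, 213), (165, 199, 214), (171, 199, 214), (177, 200, 214), (183, 200, 215), (189, 201, 215), (195, 201, 215), (89, 199)]}
{'pale': [(40, 178, 329), (46, 170, 329), (52, 170, 329), (58, 170, 329), (84, 211, 294), (90, 211, 294), (96, 212, 294), (102, 212, 294), (108, 212, 294), (157, 214, 291), (163, 215, 292), (169, 215, 292), (175, 216, 292), (181, 216, 291), (187, 216, 291), (40, 190)], 'red': [(65, 216, 309), (71, 194, 309), (77, 194, 309), (65, 81)], 'white': [(91, 196, 209), (97, 194, 210), (103, 195, 211), (109, 195, 211), (127, 246, 259), (162, 199, 213), (168, 199, 214), (174, 199, 214), (180, 200, 214), (186, 200, 215), (192, 201, 215), (198, 201, 215), (91, 199)]}
```

The blank is pixel-adjacent to both the fence and the stop, and the hand is clear 0.2 m above. Handing in.

```bash
python3 -c "
from plant import r
print(r.close_job())"
```

```text
the job is handed in; nothing more can be done
None
```

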